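Complete the batch and drop it into the soak tray

TASK

Stand the red-lidded cup upright in the gap between the two cups in the drop-bottom box and let go of it. Then find the red latch handle hanging under the box's front guard and gently push it to the left as seen from the box's front, without forcing it against its stop, until the hinged floor falls open and all three cups drop into the tray below. Leave the floor hanging open and the cups at rest in the tray, and do not disturb the beaker, dropper bottle or wash bottle.

Things in the scene. Friction and masses are not known exactly. Their poses are not given: they have to be found in the camera images.
- drop_box: Fixed aluminium box on two grey end frames, over a tray. Origin: on the bench under the box's middle; x points from its front (guard side, toward the robot) to its back, y to its left, z up. The numbers of the other entries are mm in this frame. End frames at y +-122 (76 in x, 199 high, foot flanges out to y +-156).
- box_floor (a point): middle of the box's inner floor, at (0, 0, 175). Inside: x -28..28, y -88..88; wall tops at z 199, so cups stand behind low walls with lids clear above. The gap for the red cup is here.
- guard_edge (a point): middle of the outer edge of the sloping guard, at (-75, 0, 189); the guard hangs out over the latch along the whole front (y +-122) from the wall top. It keeps a vertical tool off the latch: reach under it from the front, the tool leaning back toward the robot 35 to 45 degrees from vertical.
- latch_track (a point): point at (-60, 0, 119) on the track of the red latch handle, at its mid height. Handle: x -71..-49, 12 wide in y, z 92..146, hanging from a bar behind a fixed rail (x -60..-54, z 157..171, y +-122). Its middle starts somewhere in y -45..-15, not reported: feel or look for it. Nothing else stands in its way along y -110..110.
- bar (a point): point on the latch bar's line, at (-46, 0, 164), hidden behind the rail. Bar and handle slide along +y only, with a steady drag of about 4 N, and stay where they are left. The stop lies 50 to 90 mm on from the start: feel for it, a sharp rise of force; the floor comes free only in the last 10 mm before it. Over 40 N on the box or latch counts as forcing.
- drop_floor (a joint): hinged floor of the box, 56 x 172 x 4, hinge along y at x 30, z 173 (rear edge); 0 = shut, grows as the front edge falls, about 1.5 rad hanging straight down
- tray: loose beige tray with a black rim, 220 x 217 x 34, under the drop box and standing out about 110 beyond its front wall, inside about 194 x 192, inner floor 3 above the bench. Origin: centre of its underside, z up, sides roughly along the drop box's axes
- cup_blue: white plastic specimen cup, blue lid, closed and rigid: 63 tall, body 45 diameter, lid 50 diameter and 13 thick at the top; 60 g nominal. Origin: centre of its underside; z up through the lid. Starts standing in the drop box near one end (blue and yellow may change ends), about 56 from the middle.
- cup_yellow: white plastic specimen cup, yellow lid, closed and rigid: 63 tall, body 45 diameter, lid 50 diameter and 13 thick at the top; 60 g nominal. Origin: centre of its underside; z up through the lid. Starts standing in the drop box near one end (blue and yellow may change ends), about 56 from the middle.
- cup_red: white plastic specimen cup, red lid, closed and rigid: 63 tall, body 45 diameter, lid 50 diameter and 13 thick at the top; 60 g nominal. Origin: centre of its underside; z up through the lid. Starts standing on the bench to the left of the drop box.
- beaker: small clear beaker, 58 diameter, 71 tall, bystander; origin centre of underside
- dropper_bottle: small blue-filled dropper bottle with black bulb, 27 diameter, 98 tall, bystander; origin centre of underside
- wash_bottle: white wash bottle with red spout, 66 x 106 x 169, bystander; origin centre of underside
Mind the look-alikes: they are no part of the job. Of the things that look like the cup_yellow, the smaller one is meant.

How it is judged:
By the outcome, as a careful person would: the job done as asked, in the order asked, and still so for the second after the job is handed in, with the robot touching nothing.
It also fails if it takes over 53 s, if anything falls off the work surface, if the arm or the gripper's body presses on something with over 40 N, if the wrist force passes 120 N, or if a joint passes its speed limit or range.

ROBOT

A 7-joint arm with a two-finger parallel gripper is mounted at the origin on the work surface; the furniture and walls round the work are solid. World frame = base frame: x ahead of the robot, y to its left, z up, the work surface at z = 0. Lengths are in m, angles in rad, forces in N, time in s.
With the tool pointing down it reaches from about 0.425 to 1.025 m from the base axis. Payload 3.6 kg.
Tool frame: the origin (TCP) lies midway between the tips of the shut fingers; the grasp point (between the pads) lies env.grasp_offset behind it (env.grasp_offset is the distance from the TCP to the grasp point, in m); z points along the fingers, y is the line along which they close (so a half turn about z gives the same grasp; the last joint's range is limited). The gripper opens to 85 mm and grips with 20 to 120 N. Pads are 22 mm wide; open, the fingers measure 114 mm over their backs; the gripper's body (76 mm by 85 mm) begins 54 mm behind the grasp point. The pads swing forward as they close: fully open they stand 13 mm farther back than shut.
Start: joints at [-1.258, 0.591, 0.048, 1.609, -0.033, 0.943, -0.034], TCP at [0.287, 0.666, 0.231] pointing down, gripper open.
Joint ranges: [-2.69, 2.69], [-0.47, 2.24], [-1.27, 1.36], [0.19, 2.51], [-1.53, 4.68], [0.08, 2.07], [-3.09, 3.09]. Speed limits (rad/s): [2.57, 2.57, 3.14, 3.14, 3.14, 3.14, 3.14].

INTERFACE

Orientations are given as a unit quaternion [x, y, z, w].
In Python, from plant import env gives the robot as it stands. The module is installed in compiled form; this text tells all that it offers.
- The arm moves only by the tool send_rows, never from a script. Its argument "increments" is a list of rows, each a list of 7 numbers: the finger opening in mm, from 0 to 85.4, then the shift along the tool's x, y, z scaled (see below), then the turn, a rotation vector about the tool's x, y, z scaled (see below). A call has 1 to 8 rows; each row shifts and turns the commanded pose from where the row before left it, along the tool's axes as they then stand; what a row does not reach is not made up. The controller multiplies each number of a shift by 0.04 m and each number of a turn by 0.12 rad. A row lasts 1/8 s, in which the tool goes at most 62.5 mm and 10.7 degrees, less where a joint would pass 70% of its speed; a pose out of reach is approached as far as the arm can. A call with a number of a shift or a turn outside -1 to 1 is refused whole. A call with a gripper value outside its range is refused whole. The fingers move at their own pace and stop on an object; "force" is the grip in N (left out, the last holds). Time passes only in rows, so rows that do not move let the fingers close. It gives the time, the measured TCP pose, the force, the opening and the grip force at its end, in the units of the state.
- env.observe(): the state, without advancing time (a new reading comes with each control period).
- env.read_camera(name): name is "side" or "top"; returns a dict with "color" (420x560x3 uint8, red, green, blue), "K" (3x3 intrinsics, pixels), "k1" (the pictures are not rectified: a ray, as slopes to the right and down, at radius r is drawn at 1 + k1 r^2 times it, then the intrinsics apply), "pose" (4x4, takes a point from camera to world coordinates). Camera axes: x right, y down, z forward; pixel columns grow to the right and rows downward; lengths in m; the calibration is good to about 2 mm. A picture is of the moment at which its call begins. There is no depth.
- env.finish_job(): hands the job in; it is judged then, once.
The state is a dict: "time_s": time; "joint_positions": joint angles; "qvel": joint speeds; "effort": joint torques, N m; "tcp_pos": TCP position; "tcp_rot": TCP orientation; "force": force on the tool from outside, world axes, zero at the start; "moment": the same for the moment, N m; "grip_width": finger opening in m; "gripper_force": force on a finger pad.
Only numpy, scipy, OpenCV 4.12 (cv2) and the standard library are available. Lean on these libraries where they do the work, as an engineer would, in place of code of your own. Each camera call takes 0.05 s, during which the arm holds its last target. There are 200 camera calls.

## Working session

There is one attempt and no reset: what is moved stays moved. The work goes in short steps, Python scripts to look and compute and a tool call to move; the robot and the scene stay as the last step left them, time stands still between calls to the robot, and variables do not carry over. Pictures are saved under pics/ and viewed, at most 10 in all, crops included, and the job is handed in when it is done.

Besides the shell and the picture viewer there is one more tool, called after ">>>" in YAML: its name, and indented under it one key for each argument. send_rows: Moves the arm, as the interface text tells. Its arguments: {"type":"object","properties":{"increments":{"type":"array"},"force":{"type":"number"}},"required":["increments"]}

```bash
mkdir -p pics; python3 - <<'E'
from plant import env
import cv2,numpy as np
for n in("side","top"):
    c=env.read_camera(n); cv2.imwrite(f"pics/{n}0.png",c["color"][:,:,::-1])
    print(n,np.round(c["K"],1).tolist(),c["k1"],np.round(c["pose"],4).tolist())
print(env.observe(),env.grasp_offset)
E
```

```text
side [[451.4, 0.0, 277.1], [0.0, 451.4, 214.3], [0.0, 0.0, 1.0]] 0.018553986493347358 [[0.8274, -0.2727, 0.4911, -0.1721], [-0.5617, -0.3994, 0.7246, -0.9624], [-0.0014, -0.8753, -0.4836, 0.7434], [0.0, 0.0, 0.0, 1.0]]
top [[488.2, 0.0, 277.3], [0.0, 488.2, 214.1], [0.0, 0.0, 1.0]] -0.010987667520083445 [[0.0041, -0.9918, 0.1281, 0.234], [-1.0, -0.0047, -0.0042, -0.0691], [0.0048, -0.128, -0.9918, 1.6368], [0.0, 0.0, 0.0, 1.0]]
{'time_s': 0.1, 'joint_positions': array([-1.25752249,  0.59205014,  0.04830978,  1.60970862, -0.03331777,
        0.94266393, -0.03371247]), 'qvel': array([-0.00169899, -0.00109265,  0.0006028 , -0.00259071,  0.00042202,
        0.00031458,  0.00062728]), 'effort': array([ 4.23430698e-03, -5.50004482e+01,  1.55301489e+00, -1.98825592e+01,
        9.71930916e-03,  3.81542923e-03, -1.69275058e-06]), 'tcp_pos': array([0.28654119, 0.6651626 , 0.23023348]), 'tcp_rot': array([ 2.01961815e-01,  9.79392873e-01, -1.00076796e-03, -1.53242619e-04]), 'force': array([ 0.55600385,  0.18443719, -0.11160041]), 'moment': array([ 0.01427478, -0.02747246, -0.01173357]), 'gripper_force': 0.0, 'grip_width': 0.0854329342614531} 0.0187
```

View pics/side0.png

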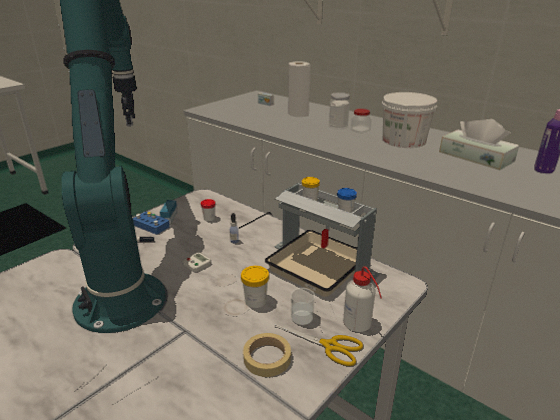

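View pics/top0.png

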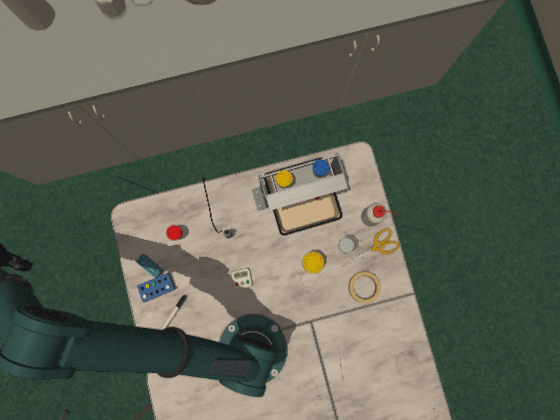

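The side view shows the red cup at (208,210), and the top view shows it at (174,232). Things that could be mistaken for it:
- the jar with a red lid on the rear counter, side (361,118)
- the wash bottle's red spout, side (362,280)

For yellow, the small cup in the box is at side (311,185) and top (285,178). The large look-alike is at side (256,285). I choose the small red cup on the bench, left of the box, and will check it with a close crop.

```bash
python3 - <<'E'
import cv2,numpy as np
t=cv2.imread("pics/top0.png");s=cv2.imread("pics/side0.png")
def c(im,x,y,w,h,k): return cv2.resize(im[y:y+h,x:x+w],None,fx=k,fy=k,interpolation=cv2.INTER_CUBIC)
C=np.zeros((600,800,3),np.uint8)
C[0:400,0:480]=c(t,245,145,120,100,4)      # top: px=245+u/4, 145+v/4
C[400:600,0:400]=c(t,150,205,100,50,4)     # 150+u/4, 205+(v-400)/4
C[400:600,400:600]=c(s,190,190,50,50,4)
cv2.imwrite("pics/c1.png",C)
cv2.imwrite("pics/c2.png",c(s,260,165,130,120,5))  # side: 260+u/5,165+v/5
E
```

```text
(no output)
```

View pics/c1.png

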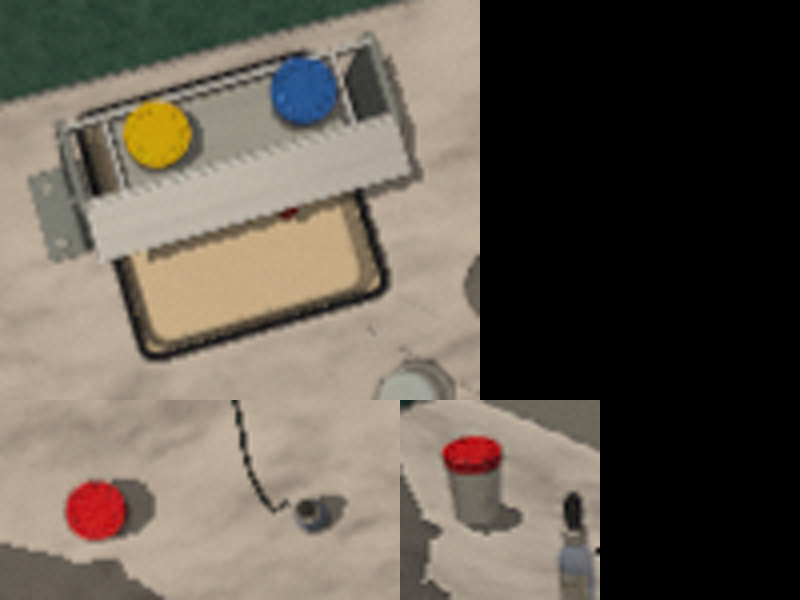

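View pics/c2.png

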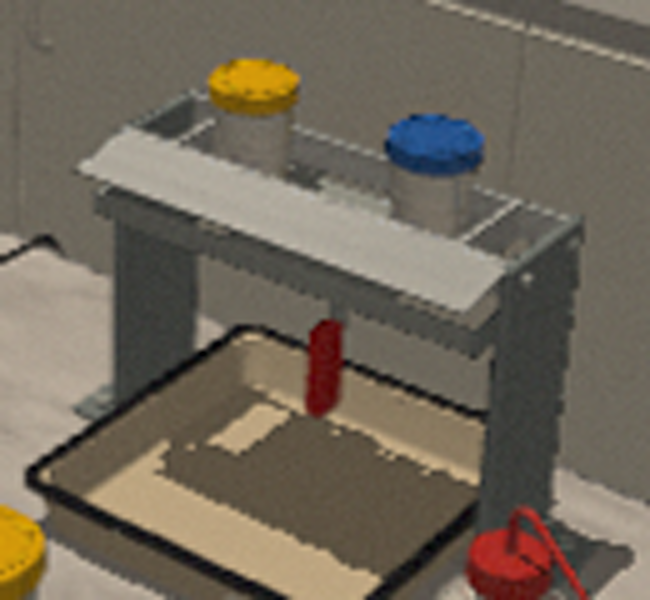

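The crops confirm the red cup: a small white body with a red lid, lid at top (174,232). The box guard corners are at top (270,210) and (348,189). Yellow stands at the left end and blue at the right. The handle hangs at side (325,238).

```bash
cat > h.py <<'E'
from plant import env
import numpy as np
from scipy.optimize import least_squares
from scipy.spatial.transform import Rotation as R
cam={n:env.read_camera(n) for n in("side","top")}
def proj(n,P):
    c=cam[n]; T=np.linalg.inv(c["pose"]); p=np.atleast_2d(P)@T[:3,:3].T+T[:3,3]
    s=p[:,:2]/p[:,2:]; s=s*(1+c["k1"]*(s**2).sum(1,keepdims=True))
    return s*[c["K"][0,0],c["K"][1,1]]+[c["K"][0,2],c["K"][1,2]]
def ray_z(n,px,z):
    f=least_squares(lambda q:(proj(n,[[q[0],q[1],z]])-px)[0],[0.6,0.1]); return f.x
def box(q,P): # q=x,y,yaw ; P mm
    return R.from_euler("z",q[2]).apply(np.atleast_2d(P)/1000)+[q[0],q[1],0]
E
python3 - <<'E'
from h import *
def t(u,v):return [245+(u+.5)/4-.5,145+(v+.5)/4-.5]
def t2(u,v):return [150+(u+.5)/4-.5,205+(v-400+.5)/4-.5]
def s(u,v):return [260+(u+.5)/5-.5,165+(v+.5)/5-.5]
obs=[("top",t(100,260),(-75,122,189)),("top",t(412,178),(-75,-122,189)),("side",s(80,166),(-75,122,189)),("side",s(470,312),(-75,-122,189)),
("top",t(158,134),(0,56,238)),("top",t(305,91),(0,-56,238))]
f=least_squares(lambda q:np.concatenate([(proj(n,box(q,P))-px)[0] for n,px,P in obs]),[.75,-.1,.25])
q=f.x;print("box",q,np.degrees(q[2]),np.round(f.fun.reshape(-1,2),1).tolist())
inv=lambda p:R.from_euler("z",-q[2]).apply(np.array(p)-[q[0],q[1],0])*1000
for nm,u in(("yel",t(158,134)),("blue",t(305,91))): print(nm,inv([*ray_z("top",u,.238),.238]))
for y in(-45,-30,-15): print(y,proj("side",box(q,[[-60,y,119],[-60,y,92]])),s(325,368),s(318,415))
print("red",ray_z("top",t2(97,510),.063),ray_z("side",[190+(473+.5-400)/4-.5,190+(449+.5-400)/4-.5],.063))
print("dropper",ray_z("top",t2(312,513),.09)); print("beaker",ray_z("top",[348,244],.06),"wash",ray_z("top",[377,213],.12))
E
```

```text
box [ 0.54017956 -0.14988055  0.28243163] 16.182140545259212 [[0.4, 0.1], [0.3, -1.4], [-1.4, 0.7], [-1.8, 0.6], [0.5, -1.3], [0.5, -0.8]]
yel [ -3.32335564  58.51999131 238.        ]
blue [ -1.98567304 -53.81224821 238.        ]
-45 [[327.19142249 238.9247765 ]
 [326.6580594  247.63806747]] [324.6, 238.2] [323.2, 247.6]
-30 [[322.42725874 236.98864953]
 [321.94934266 245.66141378]] [324.6, 238.2] [323.2, 247.6]
-15 [[317.73079138 235.08005406]
 [317.30683589 243.71261225]] [324.6, 238.2] [323.2, 247.6]
red [0.37703582 0.25830939] [0.37849612 0.25500559]
dropper [0.37298451 0.08185341]
beaker [ 0.34132744 -0.30496159] wash [ 0.43496176 -0.38851145]
```

```bash
cat >> h.py <<'E'
Q=np.array([0.5402,-0.1499,0.2824])
def boxrot(lean=0): # tool y along box x, z down, leaned back (deg)
    B=R.from_euler("z",Q[2]).as_matrix(); M=np.column_stack([B[:,1],B[:,0],-B[:,2]])
    return R.from_matrix(M)*R.from_rotvec([-np.radians(lean),0,0])
def plan(target,rot,n,g,pos0=None,rot0=None):
    o=env.observe(); p=np.array(o["tcp_pos"] if pos0 is None else pos0); r=R.from_quat(o["tcp_rot"]) if rot0 is None else rot0
    d=(r.inv()*rot).as_rotvec(); step=R.from_rotvec(d/n); dp=(np.array(target)-p)/n
    for i in range(n):
        row=[g,*np.round(r.inv().apply(dp)/.04,2),*np.round(d/n/.12,2)]; r=r*step
        print([float(v) for v in row],end=",\n")
def st():
    o=env.observe(); z=R.from_quat(o["tcp_rot"])
    b=(R.from_euler("z",-Q[2]).apply(o["tcp_pos"]-np.array([Q[0],Q[1],0]))*1000).round(1)
    print("t",round(o["time_s"],2),"tcp",o["tcp_pos"].round(4),"box",b,"F",o["force"].round(1),"w",round(o["grip_width"]*1000,1),"gf",round(o["gripper_force"],1),"err",np.degrees((z.inv()*boxrot(0)).as_rotvec()).round(1),"q",o["joint_positions"].round(2))
E
python3 - <<'E'
from h import *
plan([.378,.257,.15],boxrot(),13,85)
E
```

```text
[85.0, -0.47, -0.65, 0.16, -0.0, 0.0, 0.57],
[85.0, -0.52, -0.62, 0.16, -0.0, 0.0, 0.57],
[85.0, -0.56, -0.58, 0.16, -0.0, 0.0, 0.57],
[85.0, -0.59, -0.54, 0.16, -0.0, 0.0, 0.57],
[85.0, -0.63, -0.5, 0.16, -0.0, 0.0, 0.57],
[85.0, -0.66, -0.46, 0.16, -0.0, 0.0, 0.57],
[85.0, -0.69, -0.41, 0.16, -0.0, 0.0, 0.57],
[85.0, -0.72, -0.36, 0.16, -0.0, 0.0, 0.57],
[85.0, -0.74, -0.31, 0.16, -0.0, 0.0, 0.57],
[85.0, -0.76, -0.26, 0.16, -0.0, 0.0, 0.57],
[85.0, -0.78, -0.21, 0.16, -0.0, 0.0, 0.57],
[85.0, -0.79, -0.16, 0.16, -0.0, 0.0, 0.57],
[85.0, -0.8, -0.1, 0.16, -0.0, 0.0, 0.57],
```

>>> send_rows:
  increments:
    - [85,-0.47,-0.65,0.16,0,0,0.57]
    - [85,-0.52,-0.62,0.16,0,0,0.57]
    - [85,-0.56,-0.58,0.16,0,0,0.57]
    - [85,-0.59,-0.54,0.16,0,0,0.57]
    - [85,-0.63,-0.5,0.16,0,0,0.57]
    - [85,-0.66,-0.46,0.16,0,0,0.57]
    - [85,-0.69,-0.41,0.16,0,0,0.57]
    - [85,-0.72,-0.36,0.16,0,0,0.57]
  force: 30

```text
time_s: 1.3
tcp_pos: [0.3432, 0.4138, 0.1801]
tcp_rot: [0.46, 0.888, 0.0, 0.0]
force: [0.3, 0.9, -0.2]
grip_width: 0.085
gripper_force: 0.0
```

>>> send_rows:
  increments:
    - [85,-0.74,-0.31,0.16,0,0,0.57]
    - [85,-0.76,-0.26,0.16,0,0,0.57]
    - [85,-0.78,-0.21,0.16,0,0,0.57]
    - [85,-0.79,-0.16,0.16,0,0,0.57]
    - [85,-0.8,-0.1,0.16,0,0,0.57]
    - [85,0,0,0,0,0,0]
    - [85,0,0,0,0,0,0]

```text
time_s: 2.17
tcp_pos: [0.378, 0.2583, 0.1484]
tcp_rot: [0.603, 0.798, 0.001, -0.0]
force: [0.5, 0.6, 0.3]
grip_width: 0.0849
gripper_force: 0.0
```

```bash
python3 - <<'E'
from h import *
import cv2
st(); plan([.378,.257,.033],boxrot(),6,85)
t=cam["top"]["color"][190:260,140:230,::-1];s=cam["side"]["color"][150:240,160:270,::-1]
C=np.zeros((280,800,3),np.uint8);C[:,:360]=cv2.resize(t,(360,280));C[:270,370:700]=cv2.resize(s,(330,270));cv2.imwrite("pics/a.png",C)
E
```

```text
t 2.27 tcp [0.3778 0.259  0.1484] box [-42.  438.  148.4] F [ 0.1 -0.6  0.3] w 84.9 gf 0.0 err [ 0.1 -0.1 -0.3] q [-0.9   0.41  0.26  2.27 -0.22  0.48 -0.19]
[85.0, -0.01, -0.0, 0.48, 0.0, -0.0, -0.01],
[85.0, -0.01, -0.0, 0.48, 0.0, -0.0, -0.01],
[85.0, -0.01, -0.0, 0.48, 0.0, -0.0, -0.01],
[85.0, -0.01, -0.0, 0.48, 0.0, -0.0, -0.01],
[85.0, -0.01, -0.0, 0.48, 0.0, -0.0, -0.01],
[85.0, -0.01, -0.0, 0.48, 0.0, -0.0, -0.01],
```

View pics/a.png

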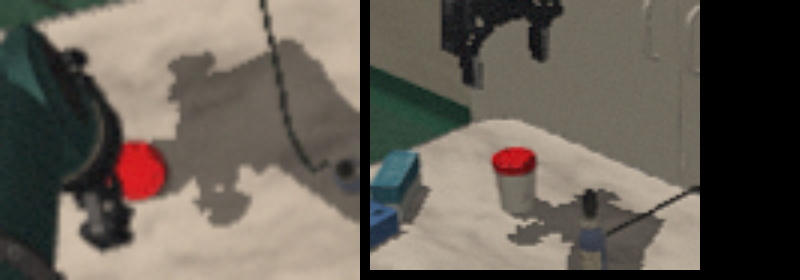

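The open fingers straddle the red lid (top about (174,232)), so I'm going straight down to grip the lid.

>>> send_rows:
  increments:
    - [85,0,0,0.48,0,0,0]
    - [85,-0.02,0,0.48,0,0,0]
    - [85,-0.02,0,0.48,0,0,0]
    - [85,-0.01,0,0.48,0,0,0]
    - [85,0,0,0.48,0,0,0]
    - [85,0,0,0.48,0,0,0]
    - [85,0,0,0,0,0,0]
    - [70,0,0,0,0,0,0]

```text
time_s: 3.28
tcp_pos: [0.3784, 0.2563, 0.0333]
tcp_rot: [0.603, 0.798, 0.0, 0.0]
force: [-0.0, 0.1, 0.1]
grip_width: 0.0704
gripper_force: 0.0
```

>>> send_rows:
  increments:
    - [40,0,0,0,0,0,0]
    - [40,0,0,0,0,0,0]
    - [40,0,0,0,0,0,0]
    - [40,0,0,0,0,0,0]
  force: 30

```text
time_s: 3.78
tcp_pos: [0.3785, 0.256, 0.0337]
tcp_rot: [0.604, 0.797, 0.001, 0.0]
force: [-1.5, -0.2, 6.0]
grip_width: 0.0486
gripper_force: 30.2
```

>>> send_rows:
  increments:
    - [40,0,0,-0.4,0,0,0]
    - [40,0,0,-1,0,0,0]
    - [40,0,0,-1,0,0,0]
    - [40,0,0,-1,0,0,0]
    - [40,0,0,-1,0,0,0]
    - [40,0,0,-1,0,0,0]
    - [40,0,0,-1,0,0,0]

```text
time_s: 4.65
tcp_pos: [0.3775, 0.255, 0.2903]
tcp_rot: [0.604, 0.797, 0.0, -0.0]
force: [1.0, 0.7, -0.0]
grip_width: 0.049
gripper_force: 31.3
```

```bash
python3 - <<'E'
from h import *
st(); 
print(box(Q,[-2.6,2.3,300])); plan(box(Q,[-2.6,2.3,290])[0],boxrot(),13,40)
E
```

```text
t 4.75 tcp [0.3803 0.2569 0.2929] box [-40.2 435.2 292.9] F [ 0.1 -0.  -1.9] w 49.1 gf 31.4 err [ 0.5 -0.3 -0.4] q [-1.02  0.18  0.38  2.14 -0.09  0.84 -0.31]
[[ 0.53706207 -0.14841562  0.3       ]]
[40.0, -0.83, 0.08, 0.0, 0.01, -0.0, -0.0],
[40.0, -0.83, 0.08, 0.0, 0.01, -0.0, -0.0],
[40.0, -0.83, 0.08, 0.0, 0.01, -0.0, -0.0],
[40.0, -0.83, 0.08, 0.0, 0.01, -0.0, -0.0],
[40.0, -0.83, 0.08, 0.0, 0.01, -0.0, -0.0],
[40.0, -0.83, 0.08, 0.0, 0.01, -0.0, -0.0],
[40.0, -0.83, 0.08, 0.0, 0.01, -0.0, -0.0],
[40.0, -0.83, 0.08, 0.0, 0.01, -0.0, -0.0],
[40.0, -0.83, 0.07, 0.0, 0.01, -0.0, -0.0],
[40.0, -0.83, 0.07, 0.0, 0.01, -0.0, -0.0],
[40.0, -0.83, 0.07, 0.0, 0.01, -0.0, -0.0],
[40.0, -0.83, 0.07, 0.01, 0.01, -0.0, -0.0],
[40.0, -0.83, 0.07, 0.01, 0.01, -0.0, -0.0],
```

>>> send_rows:
  increments:
    - [40,-0.83,0.08,0,0,0,0]
    - [40,-0.83,0.08,0,0,0,0]
    - [40,-0.83,0.08,0,0,0,0]
    - [40,-0.83,0.08,0,0,0,0]
    - [40,-0.83,0.08,0,0,0,0]
    - [40,-0.83,0.08,0,0,0,0]
    - [40,-0.83,0.08,0,0,0,0]
    - [40,-0.83,0.08,0,0,0,0]

```text
time_s: 5.75
tcp_pos: [0.4741, 0.0058, 0.2879]
tcp_rot: [0.604, 0.797, -0.001, -0.001]
force: [-0.2, -0.1, -0.9]
grip_width: 0.049
gripper_force: 31.4
```

>>> send_rows:
  increments:
    - [40,-0.83,0.08,0,0,0,0]
    - [40,-0.83,0.08,0,0,0,0]
    - [40,-0.83,0.08,0,0,0,0]
    - [40,-0.8,0.08,0,0,0,0]
    - [40,-0.8,0.08,0,0,0,0]
    - [40,0,0,0,0,0,0]

```text
time_s: 6.5
tcp_pos: [0.5342, -0.1491, 0.2881]
tcp_rot: [0.605, 0.796, -0.001, 0.0]
force: [-0.3, 0.9, -1.1]
grip_width: 0.0489
gripper_force: 31.4
```

```bash
python3 - <<'E'
from h import *
import cv2
st()
t=cam["top"]["color"][140:240,245:365,::-1];s=cam["side"]["color"][120:270,260:390,::-1]
C=np.zeros((600,800,3),np.uint8);C[:333,:400]=cv2.resize(t,(400,333),interpolation=2);C[:450,405:795]=cv2.resize(s,(390,450),interpolation=2);cv2.imwrite("pics/b.png",C[:450])
E
```

```text
t 6.6 tcp [ 0.5336 -0.1458  0.2878] box [ -5.2   5.7 287.8] F [ 0.1  0.3 -0.6] w 49.3 gf 31.4 err [-0.1 -0.1 -0.5] q [-0.25  0.35  0.57  1.96 -0.24  0.9   0.72]
```

View pics/b.png

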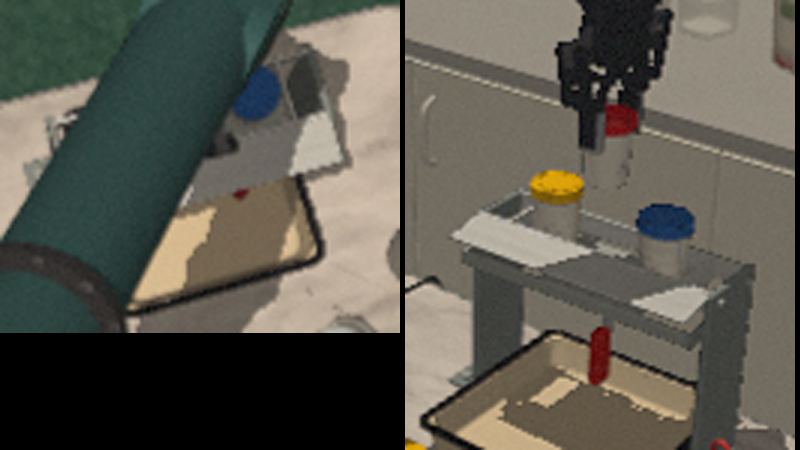

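The red cup hangs between yellow (side about (445,182)) and blue (side about (481,192)), with one finger partly hiding its lid. I'll compare the lid edges in the side image to get its offset.

```bash
cat >> h.py <<'E'
def lidmodel(n,xy,ztop):
    a=np.linspace(0,2*np.pi,60); P=np.vstack([np.c_[xy[0]+25*np.cos(a),xy[1]+25*np.sin(a),np.full(60,z)] for z in(ztop,ztop-13)])
    return proj(n,box(Q,P))
def mask(n,lo,hi,roi):
    import cv2
    h=cv2.cvtColor(cam[n]["color"],cv2.COLOR_RGB2HSV); m=cv2.inRange(h,lo,hi); 
    if lo[0]==0: m|=cv2.inRange(h,(172,lo[1],lo[2]),(180,255,255))
    k=np.zeros_like(m); x,y,X,Y=roi; k[y:Y,x:X]=m[y:Y,x:X]; v,u=np.nonzero(k); return u,v
E
python3 - <<'E'
from h import *
st()
for nm,lo,hi,roi,c,zt in(("yel",(18,120,90),(35,255,255),(290,165,340,205),(-2.6,58.5),238),("blue",(100,120,50),(125,255,255),(325,175,370,205),(-2.6,-53.8),238),
  ("red",(0,130,70),(8,255,255),(310,145,345,175),(-2.6,2.3),env.observe()["tcp_pos"][2]*1000+29.7)):
    u,v=mask("side",lo,hi,roi); m=lidmodel("side",c,zt)
    print(nm,len(u),"obs L,R,T,B",u.min()-.5,u.max()+.5,v.min()-.5,v.max()+.5,"mod",m[:,0].min().round(1),m[:,0].max().round(1),m[:,1].min().round(1),m[:,1].max().round(1))
a=proj("side",box(Q,[[0,0,238],[10,0,238],[0,10,238],[0,0,248]]));print((a[1:]-a[0]).round(2))
E
```

```text
t 6.7 tcp [ 0.5339 -0.1448  0.2881] box [ -4.7   6.6 288.1] F [ 0.2 -0.4  0. ] w 48.7 gf 31.4 err [-0.1 -0.1 -0.3] q [-0.25  0.35  0.57  1.96 -0.24  0.9   0.72]
yel 170 obs L,R,T,B 301.5 319.5 176.5 187.5 mod 300.1 318.8 175.8 188.0
blue 180 obs L,R,T,B 336.5 355.5 187.5 199.5 mod 335.0 355.1 187.0 200.3
red 100 obs L,R,T,B 325.5 336.5 153.5 164.5 mod 318.4 338.5 153.1 165.3
[[ 2.13 -1.25]
 [-3.17 -1.03]
 [ 0.21 -3.48]]
```

>>> send_rows:
  increments:
    - [40,-0.12,0.06,0,0,0,0]
    - [40,0,0,0.4,0,0,0]
    - [40,0,0,0,0,0,0]
    - [40,0,0,0,0,0,0]

```text
time_s: 7.2
tcp_pos: [0.538, -0.1501, 0.2725]
tcp_rot: [0.604, 0.797, -0.0, -0.0]
force: [-0.4, 0.7, -0.4]
grip_width: 0.0488
gripper_force: 31.4
```

```bash
python3 - <<'E'
from h import *
st();env.read_camera("side");st();env.read_camera("side");st()
cam["side"]=env.read_camera("side")
for nm,lo,hi,roi,c,zt in(("yel",(18,120,90),(35,255,255),(290,165,340,205),(-2.6,58.5),238),("blue",(100,120,50),(125,255,255),(325,175,370,205),(-2.6,-53.8),238),
  ("red",(0,130,70),(8,255,255),(310,145,345,185),(-2.6,2.3),env.observe()["tcp_pos"][2]*1000+29.7)):
    u,v=mask("side",lo,hi,roi); m=lidmodel("side",c,zt)
    print(nm,len(u),"obs L,R,T,B",u.min()-.5,u.max()+.5,v.min()-.5,v.max()+.5,"mod",m[:,0].min().round(1),m[:,0].max().round(1),m[:,1].min().round(1),m[:,1].max().round(1))
E
```

```text
t 7.3 tcp [ 0.5384 -0.1503  0.273 ] box [-1.90e+00  1.00e-01  2.73e+02] F [-0.8 -0.9 -0.5] w 48.8 gf 31.4 err [ 0.   0.  -0.4] q [-0.23  0.37  0.56  1.96 -0.26  0.87  0.74]
t 7.35 tcp [ 0.5384 -0.1503  0.2731] box [-1.800e+00  1.000e-01  2.731e+02] F [-0.6 -0.1 -0.2] w 48.8 gf 31.4 err [ 0.   0.  -0.4] q [-0.23  0.37  0.56  1.96 -0.26  0.87  0.74]
t 7.4 tcp [ 0.5385 -0.1504  0.2732] box [ -1.8   0.  273.2] F [ 0.2 -0.2 -0.2] w 48.8 gf 31.4 err [ 0.   0.  -0.4] q [-0.23  0.37  0.56  1.96 -0.26  0.87  0.74]
yel 171 obs L,R,T,B 301.5 319.5 176.5 187.5 mod 300.1 318.8 175.8 188.0
blue 179 obs L,R,T,B 336.5 355.5 187.5 199.5 mod 335.0 355.1 187.0 200.3
red 100 obs L,R,T,B 327.5 338.5 159.5 170.5 mod 318.2 338.1 158.5 170.8
```

>>> send_rows:
  increments:
    - [40,0,0,0.2,0,0,0]
    - [40,0,0,0.2,0,0,0]
    - [40,0,0,0.2,0,0,0]
    - [40,0,0,0.2,0,0,0]
    - [40,0,0,0.2,0,0,0]
    - [40,0,0,0,0,0,0]

```text
time_s: 8.2
tcp_pos: [0.5378, -0.1501, 0.2321]
tcp_rot: [0.604, 0.797, -0.0, -0.001]
force: [0.7, -0.5, -0.8]
grip_width: 0.0489
gripper_force: 31.4
```

```bash
python3 -c "
from h import *
st()"
```

```text
t 8.3 tcp [ 0.5384 -0.1504  0.2329] box [-1.900e+00  1.000e-01  2.329e+02] F [ 0.6 -0.6  0.3] w 48.8 gf 31.4 err [ 0.   0.  -0.4] q [-0.2   0.42  0.53  2.   -0.3   0.79  0.78]
```

Base is at about z 199, with no contact so far. Next are 5 mm steps to the floor.

>>> send_rows:
  increments:
    - [40,0,0,0.12,0,0,0]
    - [40,0,0,0.12,0,0,0]
    - [40,0,0,0.12,0,0,0]
    - [40,0,0,0.1,0,0,0]
    - [40,0,0,0,0,0,0]

```text
time_s: 8.93
tcp_pos: [0.538, -0.1502, 0.2141]
tcp_rot: [0.604, 0.797, -0.0, -0.0]
force: [0.7, -0.2, -1.2]
grip_width: 0.0491
gripper_force: 31.4
```

>>> send_rows:
  increments:
    - [40,0,0,0.05,0,0,0]
    - [40,0,0,0.05,0,0,0]
    - [40,0,0,0,0,0,0]

```text
time_s: 9.3
tcp_pos: [0.5382, -0.1502, 0.2104]
tcp_rot: [0.604, 0.797, -0.0, -0.0]
force: [0.6, 1.3, -0.6]
grip_width: 0.0489
gripper_force: 31.4
```

>>> send_rows:
  increments:
    - [40,0,0,0.04,0,0,0]
    - [40,0,0,0.03,0,0,0]
    - [40,0,0,0,0,0,0]

```text
time_s: 9.68
tcp_pos: [0.5385, -0.1506, 0.2088]
tcp_rot: [0.604, 0.797, 0.0, 0.0]
force: [-3.0, -0.2, 6.9]
grip_width: 0.0487
gripper_force: 31.9
```

Contact at 6.9 N means the cup is on the floor. I'll release it gently and rise.

>>> send_rows:
  increments:
    - [52,0,0,0,0,0,0]
    - [60,0,0,0,0,0,0]
    - [70,0,0,0,0,0,0]
    - [76,0,0,0,0,0,0]
    - [76,0,0,-0.2,0,0,0]
    - [76,0,0,-0.6,0,0,0]
    - [76,0,0,-1,0,0,0]
    - [76,0,0,-1,0,0,0]

```text
time_s: 10.68
tcp_pos: [0.5381, -0.1504, 0.3212]
tcp_rot: [0.604, 0.797, -0.0, 0.0]
force: [-0.4, 0.8, 0.0]
grip_width: 0.0761
gripper_force: 0.0
```

```bash
python3 - <<'E'
from h import *
import cv2
st()
t=cam["top"]["color"][140:240,245:365,::-1];s=cam["side"]["color"][120:270,260:390,::-1]
C=np.zeros((450,800,3),np.uint8);C[:333,:400]=cv2.resize(t,(400,333),interpolation=2);C[:450,405:795]=cv2.resize(s,(390,450),interpolation=2);cv2.imwrite("pics/d.png",C)
L=np.radians(42)
S=[-64-150*np.sin(L),-76,106+150*np.cos(L)]
w=box(Q,[S])[0]; print("pre",S,w)
print("fwd"); plan(box(Q,[[-175,-76,290]])[0],boxrot(),6,0)
print("tilt at pre"); plan(w,boxrot(42),8,0,pos0=box(Q,[[-175,-76,290]])[0],rot0=boxrot())
E
```

```text
t 10.78 tcp [ 0.5412 -0.1518  0.3248] box [  0.4  -2.1 324.8] F [ 0.1 -0.3  0.7] w 75.7 gf 0.0 err [ 0.5  0.2 -0.5] q [-0.26  0.32  0.59  1.9  -0.21  0.97  0.7 ]
pre [np.float64(-164.36959095382872), -76, np.float64(217.47172382160915)] [ 0.40351945 -0.26869305  0.21747172]
fwd
[0.0, -0.31, -0.73, 0.14, 0.01, 0.01, -0.01],
[0.0, -0.31, -0.73, 0.14, 0.01, 0.01, -0.01],
[0.0, -0.31, -0.73, 0.14, 0.01, 0.01, -0.01],
[0.0, -0.31, -0.73, 0.14, 0.01, 0.01, -0.01],
[0.0, -0.31, -0.73, 0.14, 0.01, 0.01, -0.01],
[0.0, -0.31, -0.73, 0.14, 0.01, 0.01, -0.01],
tilt at pre
[0.0, -0.0, 0.03, 0.23, -0.76, 0.0, 0.0],
[0.0, -0.0, 0.01, 0.23, -0.76, 0.0, 0.0],
[0.0, -0.0, -0.01, 0.23, -0.76, 0.0, 0.0],
[0.0, -0.0, -0.03, 0.23, -0.76, 0.0, 0.0],
[0.0, -0.0, -0.05, 0.22, -0.76, 0.0, 0.0],
[0.0, -0.0, -0.07, 0.22, -0.76, 0.0, 0.0],
[0.0, -0.0, -0.09, 0.21, -0.76, 0.0, 0.0],
[0.0, -0.0, -0.11, 0.2, -0.76, 0.0, 0.0],
```

View pics/d.png

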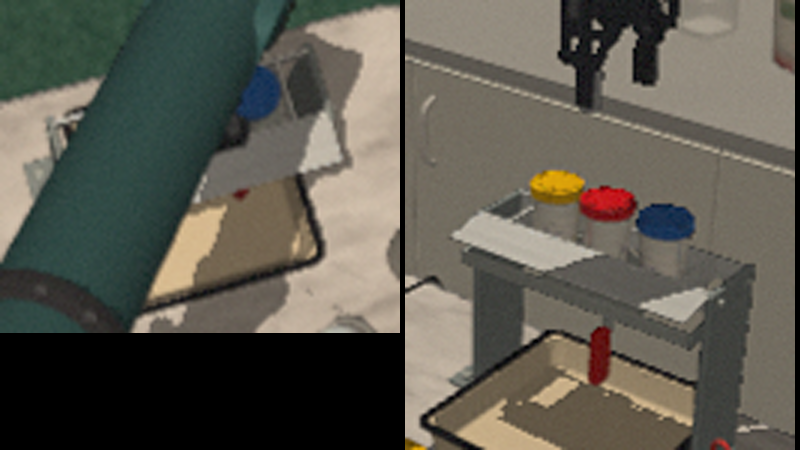

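The red cup stands upright between yellow and blue, and the handle is at side about (325,238). Now I'm backing off toward the robot, closing the fingers and tilting.

>>> send_rows:
  increments:
    - [76,-0.31,-0.73,0,0,0,0]
    - [40,-0.31,-0.73,0.1,0,0,0]
    - [0,-0.31,-0.73,0.14,0,0,0]
    - [0,-0.31,-0.73,0.14,0,0,0]
    - [0,-0.31,-0.73,0.2,0,0,0]
    - [0,-0.31,-0.73,0.2,0,0,0]
    - [0,0,0,0,0,0,0]

```text
time_s: 11.65
tcp_pos: [0.385, -0.2707, 0.2872]
tcp_rot: [0.606, 0.795, -0.001, -0.002]
force: [-0.9, 0.3, 0.6]
grip_width: 0.0001
gripper_force: 0.0
```

>>> send_rows:
  increments:
    - [0,0,0.03,0.23,-0.76,0,0]
    - [0,0,0.01,0.23,-0.76,0,0]
    - [0,0,-0.01,0.23,-0.76,0,0]
    - [0,0,-0.03,0.23,-0.76,0,0]
    - [0,0,-0.05,0.22,-0.76,0,0]
    - [0,0,-0.07,0.22,-0.76,0,0]
    - [0,0,-0.09,0.2,-0.76,0,0]
    - [0,0,-0.1,0.2,-0.76,0,0]

```text
time_s: 12.65
tcp_pos: [0.3994, -0.2663, 0.2162]
tcp_rot: [0.563, 0.746, 0.284, 0.214]
force: [14.2, -13.4, 4.5]
grip_width: 0.0002
gripper_force: 0.0
```

```bash
python3 - <<'E'
from h import *
env.read_camera("top");st()
plan(box(Q,[[-66,-78,106]])[0],boxrot(42),8,0)
E
```

```text
t 12.8 tcp [ 0.3977 -0.2683  0.2162] box [-169.9  -74.   216.2] F [-0.1  0.   0.8] w 0.1 gf 0.0 err [41.6  0.  -0.9] q [ 0.85  0.35  0.06  2.43 -1.53  0.68  2.57]
[0.0, -0.01, 0.01, 0.47, -0.01, 0.01, -0.01],
[0.0, -0.01, 0.01, 0.47, -0.01, 0.01, -0.01],
[0.0, -0.01, 0.01, 0.47, -0.01, 0.01, -0.01],
[0.0, -0.01, 0.01, 0.47, -0.01, 0.01, -0.01],
[0.0, -0.01, 0.01, 0.47, -0.01, 0.01, -0.01],
[0.0, -0.01, 0.01, 0.47, -0.01, 0.01, -0.01],
[0.0, -0.01, 0.01, 0.47, -0.01, 0.01, -0.01],
[0.0, -0.01, 0.01, 0.47, -0.01, 0.01, -0.01],
```

>>> send_rows:
  increments:
    - [0,0,0,0.4,0,0,0]
    - [0,0,0,0.4,0,0,0]

```text
time_s: 13.05
tcp_pos: [0.4069, -0.2614, 0.1883]
tcp_rot: [0.567, 0.75, 0.28, 0.196]
force: [0.1, 0.3, -1.7]
grip_width: 0.0003
gripper_force: 0.0
```

```bash
python3 - <<'E'
from h import *
st();print(env.observe()["joint_positions"].round(4))
E
```

```text
t 13.15 tcp [ 0.4073 -0.2604  0.1893] box [-158.5  -69.1  189.3] F [0.3 0.2 0.6] w -0.2 gf 0.0 err [40.3 -1.5 -0.4] q [ 1.25  0.44 -0.49  2.41 -1.53  0.43  2.56]
[ 1.2504  0.4397 -0.4939  2.4121 -1.5325  0.4283  2.5629]
```

Joint 5 is at its limit in this pose, because the tool axis runs close to the forearm line. I'll fit a kinematic model from the logged poses and choose a better lean and approach.

```bash
cat > kin.py <<'E'
from h import *
import itertools
o=env.observe()
D=[([-1.2575,.59205,.04831,1.60971,-.03332,.94266,-.03371],[.28654,.66516,.23023],R.from_quat([.20196,.97939,-.001,-.00015])),
 ([-.9,.41,.26,2.27,-.22,.48,-.19],[.3778,.259,.1484],R.from_quat([.603,.798,.001,0])),
 ([-1.02,.18,.38,2.14,-.09,.84,-.31],[.3803,.2569,.2929],R.from_quat([.604,.797,0,0])),
 ([-.2,.42,.53,2.0,-.3,.79,.78],[.5384,-.1504,.2329],R.from_quat([.604,.797,0,0])),
 ([-.26,.32,.59,1.9,-.21,.97,.70],[.5412,-.1518,.3248],R.from_quat([.604,.797,0,0])),
 ([.85,.35,.06,2.43,-1.53,.68,2.57],[.3977,-.2683,.2162],boxrot(41.6)),
 ([1.2504,.4397,-.4939,2.4121,-1.5325,.4283,2.5629],[.4073,-.2604,.1893],boxrot(40.3))]
def fk(q,S,L,off):
    q=np.array(q); m=R.identity(); p=np.array([0,0,L[0]])
    ax="zyzyzyz"
    seg={1:L[1],3:L[2],5:L[3]}
    for i in range(7):
        a=S[i]*q[i]+(off[0] if i==0 else off[1] if i==6 else 0)
        m=m*R.from_euler(ax[i],a)
        if i in seg: p=p+m.apply([0,0,seg[i]])
    return p,m
def res(v,S):
    e=[]
    for q,p,r in D:
        P,M=fk(q,S,v[:4],v[4:6]); e+=list((P-p)*10)+list((r.inv()*M).as_rotvec())
    return np.array(e)
def fit():
    best=None
    for s in itertools.product([1,-1],repeat=4):
        S=[s[0],1,s[1],1,s[2],1,s[3]]
        for o1 in np.arange(0,6.28,1.57):
          for o7 in (0,1.57,3.14,4.71):
            f=least_squares(res,[.35,.4,.4,.25,o1,o7],args=(S,),max_nfev=8)
            if best is None or f.cost<best[0]: best=(f.cost,S,f.x)
    f=least_squares(res,best[2],args=(best[1],)); return best[1],f.x,f
E
python3 - <<'E'
from kin import *
S,v,f=fit();print(S,v.round(4),f.cost);print(f.fun.reshape(-1,6).round(3))
np.savez("kin.npz",S=S,v=v)
E
```

```text
[-1, 1, -1, 1, -1, 1, -1] [ 0.3012  0.6039  0.4797  0.2825 -0.0683  1.5035] 0.024943662953248517
[[ 0.043 -0.025  0.07   0.     0.     0.001]
 [-0.084  0.051 -0.003 -0.003 -0.002  0.002]
 [-0.091  0.067 -0.015  0.004 -0.001 -0.   ]
 [-0.033 -0.011  0.016 -0.008 -0.001 -0.001]
 [ 0.001 -0.032  0.014 -0.009 -0.01  -0.001]
 [-0.01  -0.036 -0.077  0.003 -0.05  -0.001]
 [ 0.064 -0.051 -0.003 -0.    -0.022  0.   ]]
```

```bash
cat > sim.py <<'E'
from h import *
from kin import fk
k=np.load("kin.npz"); S,v=list(k["S"]),k["v"]
lo=np.array([-2.69,-.47,-1.27,.19,-1.53,.08,-3.09]);hi=np.array([2.69,2.24,1.36,2.51,4.68,2.07,3.09])
F=lambda q:fk(q,S,v[:4],v[4:])
def err(q,p,r):
    P,M=F(q); return np.r_[p-P,(r*M.inv()).as_rotvec()]
def jac(q):
    P,M=F(q);J=np.zeros((6,7))
    for i in range(7):
        d=np.zeros(7);d[i]=1e-5;P2,M2=F(q+d);J[:,i]=np.r_[(P2-P),(M2*M.inv()).as_rotvec()]/1e-5
    return J
def follow(q,p1,r1,n,lam=1e-3):
    P,M=F(q); d=(M.inv()*r1).as_rotvec(); q=np.array(q,float)
    for i in range(1,n+1):
        p=P+(p1-P)*i/n; r=M*R.from_rotvec(d*i/n)
        for _ in range(3):
            J=jac(q); q=np.clip(q+J.T@np.linalg.solve(J@J.T+lam*np.eye(6),err(q,p,r)),lo,hi)
    return q,np.abs(err(q,p1,r1)).max()
def tool(lean,az): # az: extra azimuth (deg) of the lean plane vs box x; roll kept: tool x horizontal
    return R.from_euler("z",np.radians(az))*boxrot(lean)
E
python3 - <<'E'
from sim import *
np.set_printoptions(suppress=True,precision=2)
q=np.array([-1.2575,.59205,.04831,1.60971,-.03332,.94266,-.03371])
q,e=follow(q,np.array([.378,.257,.149]),boxrot(),26);print(q,e,"real [-.9 .41 .26 2.27 -.22 .48 -.19]")
q,e=follow(q,np.array([.380,.257,.292]),boxrot(),14);print(q,e,"real [-1.02 .18 .38 2.14 -.09 .84 -.31]")
q,e=follow(q,np.array([.5336,-.1458,.288]),boxrot(),26);print(q,e,"real [-.25 .35 .57 1.96 -.24 .9 .72]")
q0=np.array([-.26,.32,.59,1.9,-.21,.97,.70])
q,e=follow(q0,box(Q,[-180,-76,287])[0],boxrot(),16);print("back",q,e)
q,e=follow(q,box(Q,[-168,-76,216])[0],boxrot(42),16);print("tilt",q,e,"real [.85 .35 .06 2.43 -1.53 .68 2.57]")
q,e=follow(q,box(Q,[-158,-70,189])[0],boxrot(41),16);print("fwd",q,e,"real 1.25 .44 -.49 2.41 -1.53 .43 2.56")
# independent: best IK at latch for lean/az, maximizing margins
for b in([-66,-78,106],[-66,40,106]):
  for lean in(36,40):
    for az in(0,-15,-30):
      for fl in(0,180):
        best=None
        r=tool(lean,az)*R.from_euler("z",fl,degrees=True)
        for s in range(12):
            rng=np.random.default_rng(s); x0=rng.uniform(lo*.8,hi*.8); x0=np.clip(x0,lo+.05,hi-.05)
            f=least_squares(lambda q:np.r_[err(q,box(Q,b)[0],r)*20,.02*(q-(lo+hi)/2)/(hi-lo)],x0,bounds=(lo+.02,hi-.02),max_nfev=60)
            ee=np.abs(err(f.x,box(Q,b)[0],r)).max(); m=np.min(np.r_[f.x-lo,hi-f.x])
            if ee<5e-3 and (best is None or m>best[0]): best=(m,f.x)
        print(b[1],lean,az,fl,None if best is None else (round(best[0],2),best[1].round(2)))
E
```

```text
[-0.89  0.41  0.28  2.26 -0.23  0.49 -0.14] 8.568289669441675e-08 real [-.9 .41 .26 2.27 -.22 .48 -.19]
[-0.98  0.18  0.36  2.13 -0.09  0.84 -0.28] 7.483130448626696e-09 real [-1.02 .18 .38 2.14 -.09 .84 -.31]
[-0.24  0.35  0.56  1.95 -0.24  0.9   0.72] 1.9873809153914124e-08 real [-.25 .35 .57 1.96 -.24 .9 .72]
back [-0.02  0.25  0.66  2.11 -0.2   0.85  1.05] 7.279554731232096e-08
tilt [ 0.61  0.37  0.36  2.4  -1.45  0.83  2.5 ] 1.0172422820753368e-07 real [.85 .35 .06 2.43 -1.53 .68 2.57]
fwd [ 0.59  0.42  0.34  2.42 -1.53  0.8   2.58] 0.013572557478857846 real 1.25 .44 -.49 2.41 -1.53 .43 2.56
-78 36 0 0 (np.float64(0.19), array([-0.15,  0.96,  1.12,  2.32,  4.47,  1.33,  2.45]))
-78 36 0 180 (np.float64(0.19), array([ 0.45,  0.61,  0.24,  2.32,  4.48,  0.67, -0.51]))
-78 36 -15 0 (np.float64(0.12), array([-0.22,  0.94,  1.12,  2.39,  4.31,  1.21,  2.28]))
-78 36 -15 180 (np.float64(0.12), array([ 0.48,  0.58,  0.12,  2.39,  4.06,  0.55, -0.37]))
-78 36 -30 0 (np.float64(0.08), array([-0.31,  0.91,  1.09,  2.43,  4.14,  1.04,  2.11]))
-78 36 -30 180 (np.float64(0.08), array([ 0.89,  0.64, -0.54,  2.43,  2.93,  0.47,  0.52]))
-78 40 0 0 (np.float64(0.17), array([-0.12,  0.99,  1.12,  2.34,  4.42,  1.43,  2.5 ]))
-78 40 0 180 (np.float64(0.17), array([ 0.46,  0.63,  0.27,  2.34,  4.41,  0.77, -0.42]))
-78 40 -15 0 (np.float64(0.1), array([-0.2 ,  0.97,  1.11,  2.41,  4.24,  1.3 ,  2.35]))
-78 40 -15 180 (np.float64(0.1), array([ 0.44,  0.61,  0.2 ,  2.41,  4.02,  0.69, -0.33]))
-78 40 -30 0 (np.float64(0.05), array([-0.3 ,  0.96,  1.11,  2.46,  4.06,  1.15,  2.17]))
-78 40 -30 180 (np.float64(0.05), array([ 1.  ,  0.71, -0.67,  2.46,  2.89,  0.6 ,  0.62]))
40 36 0 0 None
40 36 0 180 None
40 36 -15 0 None
40 36 -15 180 None
40 36 -30 0 None
40 36 -30 180 None
40 40 0 0 None
40 40 0 180 None
40 40 -15 0 None
40 40 -15 180 None
40 40 -30 0 None
40 40 -30 180 None
```

```bash
cat > ik.py <<'E'
from sim import *
seeds=[np.clip(np.random.default_rng(s).uniform(lo,hi),lo+.06,hi-.06) for s in range(25)]+[np.array([.6,.4,.35,2.4,-1.4,.8,2.5]),np.array([.4,.6,.25,2.3,4.4,.7,-.5])]
def sols(p,r,tolm=.03):
    out=[]
    for x0 in seeds:
        f=least_squares(lambda q:np.r_[err(q,p,r)*20,.03*(q-(lo+hi)/2)/(hi-lo)],x0,bounds=(lo+.03,hi-.03),max_nfev=40)
        if np.abs(err(f.x,p,r)).max()<4e-3:
            m=np.min(np.r_[f.x-lo,hi-f.x])
            if not any(np.abs(f.x-o[1]).max()<.3 for o in out): out.append((m,f.x))
    return sorted(out,key=lambda t:-t[0])
E
timeout 500 python3 - <<'E'
from ik import *
np.set_printoptions(suppress=True,precision=2)
for y in(-78,35):
  for lean in(36,):
    for az in(0,20,40):
      for fl in(0,):
        r=tool(lean,az)*R.from_euler("z",fl,degrees=True)
        s=sols(box(Q,[-66,y,110])[0],r); print(y,lean,az,fl,[(round(float(m),2),q.round(2).tolist()) for m,q in s[:4]])
E
```

```text
-78 36 0 0 [(0.19, [0.7, 0.59, -0.08, 2.32, 4.45, 0.49, 2.7]), (0.18, [-0.01, 0.79, 0.88, 2.32, 4.5, 1.09, 2.5]), (0.18, [0.21, 0.66, 0.55, 2.32, 4.5, 0.85, 2.56]), (0.13, [-0.2, 1.04, 1.23, 2.32, 4.47, 1.45, 2.41])]
-78 36 20 0 [(0.27, [0.81, 0.62, -0.16, 2.21, -1.26, 0.55, 2.49]), (0.16, [0.55, 0.62, 0.18, 2.21, -1.37, 0.74, 2.57]), (0.15, [1.41, 0.91, -1.03, 2.21, 0.59, 0.23, 0.74]), (0.13, [1.29, 0.79, -0.82, 2.21, -0.32, 0.21, 1.62])]
-78 36 40 0 [(0.43, [1.12, 0.75, -0.6, 2.08, -0.46, 0.54, 2.03]), (0.43, [0.73, 0.66, -0.05, 2.08, -0.93, 0.76, 2.47]), (0.4, [0.4, 0.69, 0.38, 2.08, -1.13, 0.98, 2.64]), (0.32, [1.34, 0.9, -0.95, 2.08, 0.14, 0.49, 1.46])]
35 36 0 0 []
35 36 20 0 [(0.11, [1.34, 0.93, -1.12, 2.4, 1.74, 0.22, -0.53]), (0.07, [-0.28, 0.96, 1.16, 2.4, 4.61, 1.44, 2.68]), (0.07, [0.82, 0.59, -0.36, 2.4, 4.61, 0.4, 2.82]), (0.05, [0.05, 0.66, 0.64, 2.4, 4.63, 0.97, 2.73])]
35 36 40 0 [(0.23, [0.88, 0.63, -0.41, 2.28, -0.98, 0.47, 2.45]), (0.23, [0.44, 0.6, 0.16, 2.28, -1.24, 0.77, 2.69]), (0.2, [1.32, 0.92, -1.07, 2.28, 0.48, 0.3, 1.01]), (0.2, [0.17, 0.65, 0.5, 2.28, -1.33, 0.96, 2.77])]
```

```bash
cat > clr.py <<'E'
from sim import *
def T(lean,az,rho): return tool(lean,az)*R.from_euler("z",rho,degrees=True)
def clear(b,r):
    m=(R.from_euler("z",-Q[2])*r).as_matrix()
    g=np.array([[x,y,-L] for x in np.linspace(-38,38,9) for y in np.linspace(-42.5,42.5,9) for L in np.linspace(73,160,12)])
    g=np.vstack([g,[[x,y,-L] for x in(-11,11) for y in(-16,16) for L in np.linspace(0,73,12)]])
    P=g@m.T+b; s=np.array([np.linspace(-28,-75,20),np.linspace(199,189,20)]).T
    return np.min(np.linalg.norm(P[:,None,[0,2]]-s[None],axis=2))
E
timeout 500 python3 - <<'E'
from clr import *
np.set_printoptions(suppress=True,precision=2)
q0=env.observe()["joint_positions"]
marg=lambda q:np.min(np.r_[q-lo,hi-q])
for lean,az,rho in((40,35,-25),(43,35,-25),(43,45,-30),(40,25,-20)):
    r=T(lean,az,rho); print(lean,az,rho,"clear",clear([-64,-78,112],r).round(1),"toolx in box",R.from_euler("z",-Q[2]).apply(r.as_matrix()[:,0]))
    q=q0.copy()
    for nm,b,n in(("pre",[-165,-105,215],14),("under",[-64,-80,112],10),("push",[-64,-20,112],12),("end",[-64,35,112],12)):
        q,e=follow(q,box(Q,b)[0],r,n); print("  ",nm,q,"m",round(marg(q),2),"e",round(e,4))
E
```

```text
40 35 -25 clear 0.7 toolx in box [-0.79  0.56 -0.27]
   pre [ 1.23  0.51 -0.42  2.11 -0.65  0.86  2.68] m 0.4 e 0.0
   under [ 1.07  0.72 -0.48  2.11 -0.77  0.57  2.71] m 0.38 e 0.0
   push [ 1.08  0.71 -0.57  2.22 -0.86  0.46  2.77] m 0.29 e 0.0
   end [ 1.11  0.72 -0.68  2.31 -0.96  0.33  2.83] m 0.2 e 0.0
43 35 -25 clear 1.2 toolx in box [-0.77  0.57 -0.29]
   pre [ 1.26  0.53 -0.43  2.11 -0.68  0.88  2.72] m 0.37 e 0.0
   under [ 1.1   0.75 -0.5   2.1  -0.8   0.6   2.77] m 0.32 e 0.0
   push [ 1.12  0.74 -0.58  2.22 -0.9   0.48  2.83] m 0.26 e 0.0
   end [ 1.14  0.75 -0.69  2.32 -1.01  0.35  2.91] m 0.18 e 0.0
43 45 -30 clear 1.0 toolx in box [-0.87  0.35 -0.34]
   pre [ 1.24  0.57 -0.45  2.04 -0.55  0.97  2.82] m 0.27 e 0.0
   under [ 1.08  0.77 -0.49  2.03 -0.63  0.71  2.81] m 0.28 e 0.0
   push [ 1.08  0.75 -0.55  2.15 -0.7   0.6   2.85] m 0.24 e 0.0
   end [ 1.08  0.74 -0.62  2.24 -0.77  0.5   2.89] m 0.2 e 0.0
40 25 -20 clear 1.0 toolx in box [-0.63  0.74 -0.22]
   pre [ 1.24  0.47 -0.41  2.18 -0.79  0.76  2.58] m 0.33 e 0.0
   under [ 1.1   0.71 -0.51  2.17 -0.97  0.45  2.69] m 0.34 e 0.0
   push [ 1.15  0.72 -0.65  2.28 -1.11  0.32  2.8 ] m 0.23 e 0.0
   end [ 1.24  0.8  -0.89  2.38 -1.31  0.09  2.96] m 0.01 e 0.0
```

```bash
timeout 500 python3 - <<'E'
from clr import *
np.set_printoptions(suppress=True,precision=2)
for lean in(42,45,48):
  for az in(25,32,40):
    for z in (100,106): print(lean,az,z,[(rho,clear([-66,-78,z],T(lean,az,rho)).round(1)) for rho in(0,25,60,90)])
q0=env.observe()["joint_positions"]
marg=lambda q:np.min(np.r_[q-lo,hi-q])
for lean,az,rho in((45,32,25),(45,32,90)):
    r=T(lean,az,rho); m=(R.from_euler("z",-Q[2])*r).as_matrix(); print(lean,az,rho,m)
    q=q0.copy()
    for nm,b,n in(("pre",[-165,-105,215],14),("under",[-66,-80,103],10),("push",[-66,-20,103],12),("end",[-66,35,103],12)):
        q,e=follow(q,box(Q,b)[0],r,n); print("  ",nm,q,"m",round(marg(q),2),"e",round(e,4))
E
```

```text
42 25 100 [(0, np.float64(0.7)), (25, np.float64(4.6)), (60, np.float64(1.3)), (90, np.float64(2.8))]
42 25 106 [(0, np.float64(1.4)), (25, np.float64(2.7)), (60, np.float64(1.0)), (90, np.float64(2.1))]
42 32 100 [(0, np.float64(0.4)), (25, np.float64(4.4)), (60, np.float64(1.3)), (90, np.float64(1.4))]
42 32 106 [(0, np.float64(0.7)), (25, np.float64(0.7)), (60, np.float64(1.1)), (90, np.float64(0.6))]
42 40 100 [(0, np.float64(1.7)), (25, np.float64(0.2)), (60, np.float64(0.8)), (90, np.float64(0.2))]
42 40 106 [(0, np.float64(1.0)), (25, np.float64(1.1)), (60, np.float64(0.7)), (90, np.float64(0.5))]
45 25 100 [(0, np.float64(1.8)), (25, np.float64(8.8)), (60, np.float64(0.5)), (90, np.float64(4.9))]
45 25 106 [(0, np.float64(2.0)), (25, np.float64(6.7)), (60, np.float64(1.4)), (90, np.float64(1.2))]
45 32 100 [(0, np.float64(2.0)), (25, np.float64(7.9)), (60, np.float64(0.7)), (90, np.float64(1.2))]
45 32 106 [(0, np.float64(1.5)), (25, np.float64(4.5)), (60, np.float64(0.2)), (90, np.float64(0.8))]
45 40 100 [(0, np.float64(1.8)), (25, np.float64(2.0)), (60, np.float64(0.5)), (
[... 702 characters left out ...]
loat64(0.9)), (90, np.float64(1.2))]
45 32 25 [[-0.23  0.77  0.6 ]
 [ 0.93 -0.02  0.37]
 [ 0.3   0.64 -0.71]]
   pre [ 1.19  0.52 -0.31  2.13 -0.8   0.91  1.93] m 0.38 e 0.0
   under [ 1.06  0.75 -0.41  2.13 -0.98  0.63  2.05] m 0.38 e 0.0
   push [ 1.07  0.74 -0.49  2.24 -1.11  0.52  2.15] m 0.27 e 0.0
   end [ 1.1   0.76 -0.6   2.34 -1.28  0.4   2.3 ] m 0.17 e 0.0
45 32 90 [[ 0.6   0.53  0.6 ]
 [ 0.37 -0.85  0.37]
 [ 0.71  0.   -0.71]]
   pre [ 1.05  0.5  -0.14  2.13 -0.87  0.98  0.87] m 0.38 e 0.0
   under [ 0.94  0.72 -0.24  2.13 -1.09  0.72  1.  ] m 0.38 e 0.0
   push [ 0.94  0.7  -0.31  2.24 -1.21  0.63  1.11] m 0.27 e 0.0
   end [ 0.93  0.7  -0.38  2.34 -1.38  0.56  1.25] m 0.15 e 0.0
```

```bash
timeout 500 python3 - <<'E'
from clr import *
np.set_printoptions(suppress=True,precision=2)
q0=env.observe()["joint_positions"]
marg=lambda q:np.min(np.r_[q-lo,hi-q])
for lean,az,rho in((46,25,24),(46,30,24)):
    r=T(lean,az,rho); print(lean,az,rho,"clear",clear([-67,-78,101],r))
    q=q0.copy()
    for nm,b,n in(("pre",[-175,-105,200],14),("under",[-67,-80,101],10),("push",[-67,-20,101],12),("end",[-67,15,101],12),("end",[-67,35,101],12)):
        q,e=follow(q,box(Q,b)[0],r,n); print("  ",nm,q,"m",round(marg(q),2),"e",round(e,4))
r=T(46,30,24); st(); plan(box(Q,[-175,-105,200])[0],r,12,0)
E
```

```text
46 25 24 clear 10.991409204694701
   pre [ 1.24  0.53 -0.33  2.19 -0.91  0.84  2.  ] m 0.32 e 0.0
   under [ 1.1   0.76 -0.45  2.18 -1.16  0.55  2.16] m 0.33 e 0.0
   push [ 1.13  0.76 -0.55  2.29 -1.34  0.44  2.33] m 0.19 e 0.0
   end [ 1.13  0.77 -0.61  2.36 -1.51  0.39  2.48] m 0.02 e 0.0
   end [ 1.21  0.82 -0.75  2.39 -1.53  0.28  2.6 ] m 0.0 e 0.0904
46 30 24 clear 9.971543187780902
   pre [ 1.22  0.54 -0.32  2.15 -0.84  0.89  2.  ] m 0.36 e 0.0
   under [ 1.08  0.76 -0.42  2.14 -1.04  0.61  2.11] m 0.37 e 0.0
   push [ 1.1   0.76 -0.51  2.26 -1.18  0.5   2.23] m 0.25 e 0.0
   end [ 1.11  0.77 -0.58  2.32 -1.29  0.43  2.33] m 0.19 e 0.0
   end [ 1.12  0.77 -0.62  2.36 -1.39  0.39  2.41] m 0.14 e 0.0
t 13.75 tcp [ 0.41 -0.26  0.19] box [-160.8  -69.8  188.3] F [ 0.2  0.2 -0.2] w -0.4 gf 0.0 err [40.1 -1.4 -0.5] q [ 1.25  0.44 -0.48  2.41 -1.53  0.43  2.57]
[0.0, -0.07, -0.01, -0.04, -0.02, 0.24, 0.01],
[0.0, -0.07, -0.01, -0.04, -0.02, 0.24, 0.01],
[0.0, -0.07, -0.01, -0.04, -0.02, 0.24, 0.01],
[0.0, -0.07, -0.01, -0.05, -0.02, 0.24, 0.01],
[0.0, -0.07, -0.01, -0.05, -0.02, 0.24, 0.01],
[0.0, -0.07, -0.0, -0.05, -0.02, 0.24, 0.01],
[0.0, -0.06, -0.0, -0.05, -0.02, 0.24, 0.01],
[0.0, -0.06, -0.0, -0.05, -0.02, 0.24, 0.01],
[0.0, -0.06, -0.0, -0.05, -0.02, 0.24, 0.01],
[0.0, -0.06, -0.0, -0.06, -0.02, 0.24, 0.01],
[0.0, -0.06, -0.0, -0.06, -0.02, 0.24, 0.01],
[0.0, -0.06, -0.0, -0.06, -0.02, 0.24, 0.01],
```

>>> send_rows:
  increments:
    - [0,-0.1,0,-0.07,0,0.36,0]
    - [0,-0.1,0,-0.07,-0.04,0.36,0.02]
    - [0,-0.1,0,-0.07,-0.04,0.36,0.02]
    - [0,-0.1,0,-0.07,-0.04,0.36,0.02]
    - [0,-0.1,0,-0.07,-0.04,0.36,0.02]
    - [0,-0.1,0,-0.08,-0.04,0.36,0.02]
    - [0,-0.1,0,-0.08,-0.04,0.36,0.02]
    - [0,-0.1,0,-0.08,-0.04,0.36,0.02]

```text
time_s: 14.75
tcp_pos: [0.4031, -0.2996, 0.2011]
tcp_rot: [0.514, 0.761, 0.389, 0.071]
force: [-0.5, 0.0, 0.4]
grip_width: 0.0002
gripper_force: 0.0
```

```bash
python3 - <<'E'
from clr import *
import cv2
env.read_camera("top");st(); r=T(46,30,24)
print(np.degrees((R.from_quat(env.observe()["tcp_rot"]).inv()*r).as_rotvec()).round(1), "simerr",err(env.observe()["joint_positions"],env.observe()["tcp_pos"],R.from_quat(env.observe()["tcp_rot"])).round(3))
plan(box(Q,[-68,-82,101])[0],r,8,0)
E
```

```text
t 14.9 tcp [ 0.4034 -0.3     0.2009] box [-173.2 -106.1  200.9] F [-1.  1.  0.] w 0.2 gf 0.0 err [ 41.7 -20.7   5.4] q [ 1.22  0.55 -0.3   2.15 -0.9   0.87  2.07]
[ 0.7  0.3 -0. ] simerr [-0.007  0.016  0.002  0.035  0.034  0.022]
[0.0, -0.09, 0.03, 0.45, 0.01, 0.0, -0.0],
[0.0, -0.09, 0.04, 0.45, 0.01, 0.0, -0.0],
[0.0, -0.09, 0.04, 0.45, 0.01, 0.0, -0.0],
[0.0, -0.09, 0.04, 0.45, 0.01, 0.0, -0.0],
[0.0, -0.09, 0.04, 0.45, 0.01, 0.0, -0.0],
[0.0, -0.09, 0.04, 0.45, 0.01, 0.0, -0.0],
[0.0, -0.09, 0.04, 0.45, 0.01, 0.0, -0.0],
[0.0, -0.09, 0.04, 0.45, 0.01, 0.0, -0.0],
```

>>> send_rows:
  increments:
    - [0,-0.09,0.04,0.45,0,0,0]
    - [0,-0.09,0.04,0.45,0,0,0]
    - [0,-0.09,0.04,0.45,0,0,0]
    - [0,-0.09,0.04,0.45,0,0,0]
    - [0,-0.09,0.04,0.45,0,0,0]

```text
time_s: 15.52
tcp_pos: [0.464, -0.2656, 0.1384]
tcp_rot: [0.514, 0.762, 0.389, 0.071]
force: [-0.5, 0.0, -0.2]
grip_width: 0.0004
gripper_force: 0.0
```

>>> send_rows:
  increments:
    - [0,-0.09,0.04,0.45,0,0,0]
    - [0,-0.09,0.04,0.45,0,0,0]
    - [0,-0.09,0.04,0.4,0,0,0]
    - [0,0,0,0,0,0,0]

```text
time_s: 16.02
tcp_pos: [0.4972, -0.2481, 0.1017]
tcp_rot: [0.515, 0.761, 0.388, 0.071]
force: [-2.3, -1.2, -1.3]
grip_width: -0.0001
gripper_force: 0.0
```

```bash
python3 - <<'E'
from clr import *
import cv2
cam["side"]=env.read_camera("side");st(); o=env.observe()
s=cam["side"]["color"][150:290,260:400,::-1]
cv2.imwrite("pics/e.png",cv2.resize(s,(560,560),interpolation=2))
r=R.from_quat(o["tcp_rot"])
print("1mm box y in tool rows:",(r.inv().apply(R.from_euler("z",Q[2]).apply([0,.001,0]))/.04).round(4),"x:",(r.inv().apply(R.from_euler("z",Q[2]).apply([.001,0,0]))/.04).round(4), "z:",(r.inv().apply([0,0,.001])/.04).round(4))
E
```

```text
t 16.18 tcp [ 0.4973 -0.2482  0.1028] box [-68.6 -82.4 102.8] F [-3.3 -1.2 -1.3] w -0.1 gf 0.0 err [ 41.6 -20.7   5.4] q [ 1.1   0.75 -0.42  2.15 -1.11  0.59  2.2 ]
1mm box y in tool rows: [ 0.0233 -0.001   0.0089] x: [-0.0052  0.0187  0.0158] z: [ 0.0073  0.0166 -0.0172]
```

View pics/e.png

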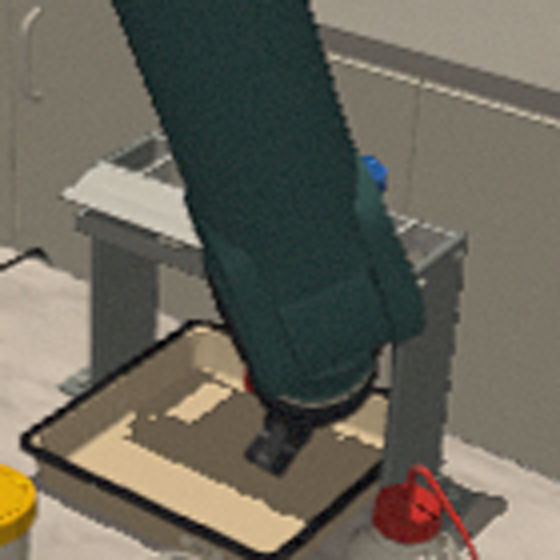

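The side view shows the gripper reaching under the guard, with its fingers at side (328,260) to the right of the handle (edge visible at side (322,245)). A steady 3.8 N backward and downward suggests the body is grazing the guard edge. I'm easing back and down about 4 mm.

>>> send_rows:
  increments:
    - [0,-0.01,-0.14,0,0,0,0]
    - [0,0,0,0,0,0,0]

```text
time_s: 16.42
tcp_pos: [0.4945, -0.2489, 0.1001]
tcp_rot: [0.514, 0.761, 0.389, 0.072]
force: [-0.3, 0.2, 0.9]
grip_width: 0.0001
gripper_force: 0.0
```

```bash
python3 -c "
from h import *
st();print(env.observe()['moment'].round(2))"
```

```text
t 16.52 tcp [ 0.4947 -0.2488  0.1003] box [-71.2 -82.3 100.3] F [-0.2 -0.2  0.3] w 0.0 gf 0.0 err [ 41.7 -20.8   5.5] q [ 1.1   0.76 -0.43  2.15 -1.12  0.59  2.21]
[-0.56  0.57 -0.04]
```

>>> send_rows:
  increments:
    - [0,0,-0.05,0,0,0,0]
    - [0,0.09,0,0.036,0,0,0]
    - [0,0.09,0,0.036,0,0,0]
    - [0,0.09,0,0.036,0,0,0]
    - [0,0.09,0,0.036,0,0,0]
    - [0,0,0,0,0,0,0]

```text
time_s: 17.27
tcp_pos: [0.4888, -0.2337, 0.0988]
tcp_rot: [0.514, 0.762, 0.389, 0.071]
force: [-0.4, 0.9, 0.0]
grip_width: -0.0003
gripper_force: 0.0
```

>>> send_rows:
  increments:
    - [0,0.09,0,0.036,0,0,0]
    - [0,0.09,0,0.036,0,0,0]
    - [0,0.09,0,0.036,0,0,0]
    - [0,0,0,0,0,0,0]

```text
time_s: 17.77
tcp_pos: [0.486, -0.2224, 0.0989]
tcp_rot: [0.514, 0.762, 0.389, 0.071]
force: [-0.6, -0.3, -0.0]
grip_width: -0.0001
gripper_force: 0.0
```

```bash
python3 -c "
from h import *
st();print(env.observe()['moment'].round(2))"
```

```text
t 17.88 tcp [ 0.4863 -0.2231  0.0989] box [-72.2 -55.2  98.9] F [-0.7 -0.1 -0.6] w -0.1 gf 0.0 err [ 41.7 -20.7   5.5] q [ 1.12  0.76 -0.47  2.21 -1.18  0.54  2.27]
[-0.54  0.5   0.02]
```

>>> send_rows:
  increments:
    - [0,0.07,0,0.027,0,0,0]
    - [0,0.07,0,0.027,0,0,0]
    - [0,0,0,0,0,0,0]

```text
time_s: 18.25
tcp_pos: [0.4849, -0.2178, 0.099]
tcp_rot: [0.514, 0.761, 0.388, 0.072]
force: [0.9, -0.6, -0.1]
grip_width: -0.0003
gripper_force: 0.5
```

>>> send_rows:
  increments:
    - [0,0.07,0,0.027,0,0,0]
    - [0,0.07,0,0.027,0,0,0]
    - [0,0,0,0,0,0,0]

```text
time_s: 18.62
tcp_pos: [0.4837, -0.2133, 0.0989]
tcp_rot: [0.515, 0.761, 0.387, 0.073]
force: [0.7, -4.7, 0.2]
grip_width: -0.0004
gripper_force: 2.5
```

>>> send_rows:
  increments:
    - [0,0.07,0,0.027,0,0,0]
    - [0,0.07,0,0.027,0,0,0]
    - [0,0,0,0,0,0,0]

```text
time_s: 19.0
tcp_pos: [0.4818, -0.2066, 0.099]
tcp_rot: [0.514, 0.761, 0.388, 0.072]
force: [-0.6, -4.8, -1.1]
grip_width: 0.0003
gripper_force: 2.3
```

```bash
python3 -c "
from h import *
st();print(env.observe()['moment'].round(2))"
```

```text
t 19.1 tcp [ 0.4818 -0.2066  0.099 ] box [-71.8 -38.1  99. ] F [ 0.6 -5.4 -0.5] w 0.2 gf 2.4 err [ 41.6 -20.7   5.4] q [ 1.12  0.76 -0.5   2.24 -1.23  0.5   2.31]
[-1.29  0.58 -0.59]
```

Contact: the handle is sliding at about 5 N of drag. I'll go on steadily, then in small steps.

>>> send_rows:
  increments:
    - [0,0.09,0,0.036,0,0,0]
    - [0,0.09,0,0.036,0,0,0]
    - [0,0.09,0,0.036,0,0,0]
    - [0,0.09,0,0.036,0,0,0]
    - [0,0.09,0,0.036,0,0,0]
    - [0,0.09,0,0.036,0,0,0]
    - [0,0,0,0,0,0,0]

```text
time_s: 19.98
tcp_pos: [0.4752, -0.1831, 0.099]
tcp_rot: [0.514, 0.762, 0.388, 0.071]
force: [-0.7, -4.7, -0.3]
grip_width: 0.0001
gripper_force: 2.1
```

```bash
python3 -c "
from h import *
st();print(env.observe()['moment'].round(2))"
```

```text
t 20.07 tcp [ 0.4754 -0.1831  0.0991] box [-71.5 -13.8  99.1] F [-1.3 -4.5  0.1] w 0.1 gf 2.1 err [ 41.6 -20.7   5.5] q [ 1.13  0.76 -0.55  2.28 -1.31  0.46  2.37]
[-1.3   0.87 -0.32]
```

>>> send_rows:
  increments:
    - [0,0.05,0,0.018,0,0,0]
    - [0,0.05,0,0.018,0,0,0]
    - [0,0.05,0,0.018,0,0,0]

```text
time_s: 20.45
tcp_pos: [0.4739, -0.1777, 0.0991]
tcp_rot: [0.515, 0.762, 0.387, 0.072]
force: [-2.4, -6.0, -0.0]
grip_width: -0.0001
gripper_force: 2.5
```

>>> send_rows:
  increments:
    - [0,0.05,0,0.018,0,0,0]
    - [0,0.05,0,0.018,0,0,0]

```text
time_s: 20.7
tcp_pos: [0.4727, -0.1737, 0.0992]
tcp_rot: [0.515, 0.762, 0.387, 0.072]
force: [-2.1, -5.1, -1.6]
grip_width: -0.0003
gripper_force: 2.5
```

>>> send_rows:
  increments:
    - [0,0.05,0,0.018,0,0,0]
    - [0,0.05,0,0.018,0,0,0]

```text
time_s: 20.95
tcp_pos: [0.4715, -0.1696, 0.0993]
tcp_rot: [0.515, 0.762, 0.387, 0.072]
force: [-1.7, -5.4, -0.8]
grip_width: -0.0001
gripper_force: 2.5
```

>>> send_rows:
  increments:
    - [0,0.05,0,0.018,0,0,0]
    - [0,0.05,0,0.018,0,0,0]

```text
time_s: 21.2
tcp_pos: [0.4703, -0.1656, 0.0993]
tcp_rot: [0.515, 0.762, 0.387, 0.072]
force: [-1.9, -4.9, -1.9]
grip_width: 0.0
gripper_force: 2.5
```

>>> send_rows:
  increments:
    - [0,0.05,0,0.018,0,0,0]
    - [0,0.05,0,0.018,0,0,0]

```text
time_s: 21.45
tcp_pos: [0.4692, -0.1616, 0.0995]
tcp_rot: [0.515, 0.762, 0.387, 0.072]
force: [-1.2, -5.3, -2.2]
grip_width: -0.0
gripper_force: 2.5
```

```bash
python3 - <<'E'
from h import *
st();print(env.observe()['moment'].round(2))
for n,roi in(("side",(285,165,370,290)),("top",(255,145,355,235))):
  for nm,lo,hi in(("yel",(18,150,90),(35,255,255)),("blue",(100,120,50),(125,255,255)),("red",(0,130,70),(8,255,255))):
    u,v=mask(n,lo,hi,roi); print(n,nm,len(u),(u.mean().round(),v.mean().round()) if len(u) else "")
E
```

```text
t 21.55 tcp [ 0.4692 -0.1612  0.0996] box [-71.4   9.   99.6] F [-1.5 -4.8 -2.5] w 0.5 gf 2.3 err [ 41.5 -20.7   5.4] q [ 1.15  0.77 -0.61  2.33 -1.4   0.41  2.45]
[-1.53  0.92 -0.39]
side yel 49 (np.float64(316.0), np.float64(181.0))
side blue 185 (np.float64(346.0), np.float64(193.0))
side red 422 (np.float64(347.0), np.float64(238.0))
top yel 221 (np.float64(284.0), np.float64(178.0))
top blue 212 (np.float64(320.0), np.float64(167.0))
top red 230 (np.float64(302.0), np.float64(174.0))
```

>>> send_rows:
  increments:
    - [0,0.05,0,0.018,0,0,0]
    - [0,0.05,0,0.018,0,0,0]

```text
time_s: 21.8
tcp_pos: [0.4682, -0.1574, 0.0997]
tcp_rot: [0.515, 0.762, 0.387, 0.072]
force: [-1.4, -5.0, -3.3]
grip_width: -0.0002
gripper_force: 2.5
```

>>> send_rows:
  increments:
    - [0,0.05,0,0.018,0,0,0]
    - [0,0.05,0,0.018,0,0,0]

```text
time_s: 22.05
tcp_pos: [0.4671, -0.1532, 0.0999]
tcp_rot: [0.515, 0.762, 0.387, 0.071]
force: [-1.1, -5.4, -2.9]
grip_width: 0.0002
gripper_force: 2.2
```

```bash
cat > chk.py <<'E'
from h import *
st()
for nm,lo,hi in(("yel",(18,150,90),(35,255,255)),("blue",(100,120,50),(125,255,255)),("red",(0,130,70),(8,255,255))):
    u,v=mask("top",lo,hi,(255,145,355,235)); print(nm,len(u),(u.mean().round(),v.mean().round()) if len(u) else "")
E
python3 chk.py
```

```text
t 22.15 tcp [ 0.4672 -0.1524  0.1003] box [-70.8  18.  100.3] F [-0.9 -3.4 -3.4] w 0.1 gf 2.0 err [ 41.6 -20.7   5.4] q [ 1.15  0.77 -0.63  2.34 -1.44  0.38  2.48]
yel 221 (np.float64(284.0), np.float64(178.0))
blue 206 (np.float64(321.0), np.float64(168.0))
red 225 (np.float64(302.0), np.float64(174.0))
```

>>> send_rows:
  increments:
    - [0,0.05,-0.03,0.018,0.04,0.1,-0.1]
    - [0,0.05,-0.03,0.018,0.04,0.1,-0.1]

```text
time_s: 22.4
tcp_pos: [0.4658, -0.1487, 0.1]
tcp_rot: [0.5, 0.77, 0.391, 0.065]
force: [0.2, -4.5, 1.0]
grip_width: -0.0002
gripper_force: 2.0
```

>>> send_rows:
  increments:
    - [0,0.05,-0.02,0.02,0.04,0.1,-0.1]
    - [0,0.05,-0.02,0.02,0.04,0.1,-0.1]

```text
time_s: 22.65
tcp_pos: [0.4633, -0.1452, 0.0991]
tcp_rot: [0.486, 0.779, 0.392, 0.058]
force: [-1.5, -5.6, 1.6]
grip_width: 0.0002
gripper_force: 2.1
```

```bash
python3 chk.py
```

```text
t 22.75 tcp [ 0.4628 -0.1444  0.099 ] box [-72.8  26.8  99. ] F [-1.6 -4.8  1.2] w 0.1 gf 2.3 err [ 41.1 -22.3   9.4] q [ 1.12  0.77 -0.59  2.33 -1.32  0.43  2.42]
yel 106 (np.float64(280.0), np.float64(186.0))
blue 54 (np.float64(315.0), np.float64(178.0))
red 73 (np.float64(296.0), np.float64(181.0))
```

The lids are dropping, so the floor has come free. I'll hold while the cups settle, then look.

>>> send_rows:
  increments:
    - [0,0,0,0,0,0,0]
    - [0,0,0,0,0,0,0]
    - [0,0,0,0,0,0,0]
    - [0,0,0,0,0,0,0]
    - [0,0,0,0,0,0,0]
    - [0,0,0,0,0,0,0]

```text
time_s: 23.5
tcp_pos: [0.4626, -0.1445, 0.0985]
tcp_rot: [0.486, 0.779, 0.392, 0.058]
force: [-0.6, -4.0, 2.6]
grip_width: 0.0002
gripper_force: 1.6
```

```bash
python3 chk.py; python3 - <<'E'
from h import *
import cv2
t=cam["top"]["color"][140:245,245:365,::-1];s=cam["side"]["color"][160:300,260:400,::-1]
C=np.zeros((400,800,3),np.uint8);C[:345,:394]=cv2.resize(t,(394,345),interpolation=2);C[:,400:]=cv2.resize(s,(400,400),interpolation=2);cv2.imwrite("pics/f.png",C)
E
```

```text
t 23.6 tcp [ 0.4626 -0.1445  0.0985] box [-73.1  26.8  98.5] F [ 0.4 -3.9  3.6] w 0.2 gf 1.6 err [ 41.  -22.3   9.3] q [ 1.12  0.77 -0.59  2.33 -1.32  0.43  2.42]
yel 5 (np.float64(269.0), np.float64(178.0))
blue 36 (np.float64(311.0), np.float64(172.0))
red 52 (np.float64(295.0), np.float64(179.0))
```

View pics/f.png

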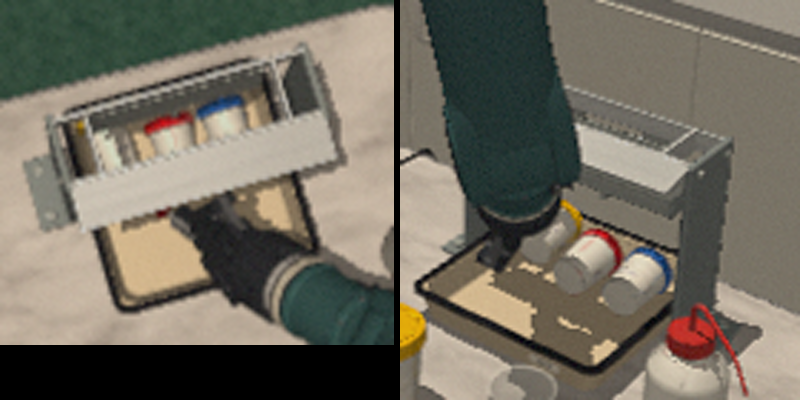

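All three cups lie in the tray, at side about (452,241), (466,251) and (483,258), and the floor is open. Now I'm moving off the handle and retreating along the tool axis.

>>> send_rows:
  increments:
    - [0,-0.1,0,-0.04,0,0,0]
    - [0,-0.05,0,-0.1,0,0,0]
    - [0,0,0,-0.2,0,0,0]
    - [0,0,0,-0.3,0,0,0]
    - [0,0,-0.05,-0.4,0,0,0]
    - [0,0,-0.05,-0.4,0,0,0]

```text
time_s: 24.45
tcp_pos: [0.4349, -0.1822, 0.1342]
tcp_rot: [0.486, 0.779, 0.392, 0.057]
force: [0.3, 0.1, -0.1]
grip_width: 0.0
gripper_force: 0.0
```

>>> send_rows:
  increments:
    - [0,0,0,-0.4,0,0,0]
    - [0,0,0,-0.4,0,0,0]
    - [0,0,0,-0.4,0,0,0]
    - [0,0,0,-0.4,0,0,0]
    - [0,0,0,0,0,0,0]
    - [0,0,0,0,0,0,0]

```text
time_s: 25.2
tcp_pos: [0.4054, -0.2172, 0.1775]
tcp_rot: [0.486, 0.779, 0.392, 0.057]
force: [-0.1, -0.6, 0.0]
grip_width: -0.0004
gripper_force: 0.0
```

```bash
python3 chk.py; python3 - <<'E'
from h import *
import cv2
t=cam["top"]["color"][140:270,245:405,::-1];s=cam["side"]["color"][130:350,220:420,::-1]
C=np.zeros((440,800,3),np.uint8);C[:325,:400]=cv2.resize(t,(400,325),interpolation=2);C[:,400:]=cv2.resize(s,(400,440),interpolation=2);cv2.imwrite("pics/g.png",C)
E
```

```text
t 25.3 tcp [ 0.4055 -0.217   0.1774] box [-148.1  -26.9  177.4] F [ 1.  -0.6 -0.1] w -0.2 gf 0.0 err [ 41.  -22.4   9.3] q [ 1.19  0.56 -0.41  2.27 -0.98  0.74  2.16]
yel 5 (np.float64(269.0), np.float64(178.0))
blue 35 (np.float64(311.0), np.float64(172.0))
red 52 (np.float64(295.0), np.float64(180.0))
```

View pics/g.png

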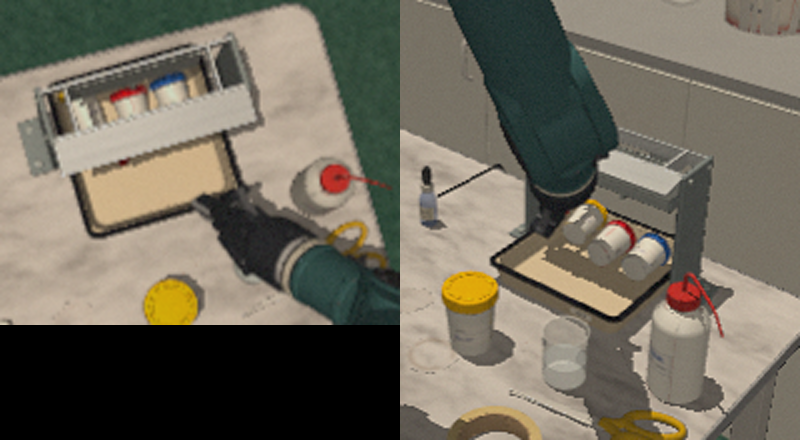

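The floor is open and the three cups are at rest in the tray. The beaker, dropper bottle and wash bottle are undisturbed, and the tool is clear at about 0 N. I'm handing in.

```bash
python3 -c "
from plant import env
print(env.finish_job())"
```

```text
the job is handed in; nothing more can be done
None
```

The job is handed in at about 25 s of robot time: I stood the red cup upright in the gap, then slid the latch left at about 5 N, stopping short of its stop; the floor hangs open, all three cups rest in the tray, and the beaker and bottles look undisturbed (on the way in, the gripper briefly brushed the guard edge at about 4 N).

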